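# Index a vase on the dividing banding wheel

### The job

Take the tall necked clay vase from the ware board and stand it upright in the middle of the round wooden chuck on the banding wheel, and let go of it. Then turn the black index knob clockwise, feeling for the clicks, to its third click stop and no farther, and finish holding: keep the knob gripped at that third stop, with the vase still standing on the chuck and the other things left where they were.

Things in the scene. Friction and masses are not known exactly. Their poses are not given: they have to be found in the camera images.
- vase: Bare clay vase, the tallest of the three clay pots on the ware board: 130 mm high, 0.18 to 0.35 kg, foot 50 mm across, belly 68 mm across from 30 to 55 mm up, tapering in to a straight neck 34 mm across from 85 mm up to the rim. Solid and round. Origin at the centre of the underside of its foot, z axis up along the vase.
- chuck_top (a point): Centre of the flat top of the round wooden chuck, 72 mm across and 33 mm high, fixed on the round 120 mm wheel; its top is 105 mm above the table. z axis up. The wheel turns with the index knob, one to one, same direction.
- divider: Blue-grey cast base, fixed to the table, 130 mm (x) by 330 mm (y) by 45 mm high. Origin at the centre of its underside. The wheel's axis stands 100 mm along its -y axis, the knob's axis 100 mm along its +y axis. Under the knob lies a steel dial plate, 100 mm across, top 55 mm above the table, with a ring of small holes 20 degrees apart; at each click stop the knob's pointer is over a hole.
- knob_bar: Black bar grip of the index knob, turning with it: 50 mm long along its own x axis, 14 mm thick along its y axis, 38 mm high, on a thin collar 44 mm across. Origin at the centre of its underside, on the knob's axis, 59 mm above the table (4 mm above the dial plate), z axis up. A small steel pointer at its foot points along its -x axis, to the robot's side at the start.
- index_knob (a joint): Angle of the index knob in rad, growing clockwise seen from above; at 0 the bar's x axis is along the base's. Starts between -0.2 and 0.0, where it turns freely. Click stops every 0.35 rad (20 degrees): first 0.35, second 0.70, third 1.05, more beyond. Crests midway between (0.175, 0.525, 0.875, 1.225) take about 0.3 N m: resisting before the crest, pulling onward after it.
- cup: Bystander: open clay cup, 60 mm across, 65 mm high, on the ware board. Origin under its centre.
- pinch_pot: Bystander: squat clay pot, 66 mm across, 50 mm high, on the ware board. Origin under its centre.
- glaze_jar: Bystander: round lidded jar, 60 mm across, 85 mm high, standing on the table beyond the knob's end of the base. Origin under its centre.
- ware_board: Plywood board, 320 mm (x) by 130 mm (y) by 12 mm thick, fixed on the table; the three clay pots stand on it in a row along its x axis, 90 mm apart, in any order. Origin at the centre of its underside.
Things that resemble listed ones, but are neither listed nor needed, are in the scene too. What is shaped like the vase but blue or purple is not meant.

How it is judged (in metres and radians):
On the way, in this order (a step that is already met when the one before it is completed fails the run):
1. the vase stands upright on the chuck, centred within 12 mm, let go, before the knob has been turned to a click (horizontal distance between vase and chuck_top below 0.012 m and z of vase in the frame of chuck_top between -0.004 and 0.004 m and angle between vase's own z axis and vertical below 0.08 rad and linear speed of vase below 0.02 m/s and contact force between the fingers and vase below 0.1 N and value of joint index_knob below 0.2 rad), for 0.2 s.
2. the gripped knob has been turned past the second click stop (value of joint index_knob above 0.6 rad and contact force between the fingers and knob_bar above 3 N), for 0.05 s.
At the end, for the whole second after the job is handed in: The knob is at its third stop (1.05 rad within 0.09) and is gripped by the fingers with more than 3 N; the vase stands upright on the chuck, centred within 13 mm, at rest, untouched by the robot; the other pots and the jar are where they were, within 20 mm (value of joint index_knob between 0.96 and 1.14 rad and contact force between the fingers and knob_bar above 3 N and horizontal distance between vase and chuck_top below 0.013 m and z of vase in the frame of chuck_top between -0.004 and 0.004 m and angle between vase's own z axis and vertical below 0.08 rad and linear speed of vase below 0.03 m/s and contact force between each of the arm, the fingers and vase below 0.1 N); the arm keeps its last pose, push and grip.
It fails at once if the knob is turned past the third stop, over the next crest (value of joint index_knob above 1.22 rad).
It fails at once if the vase is tipped over (angle between vase's own z axis and vertical above 0.5 rad).
It fails at once if a bystander is disturbed by more than 20 mm (distance of any of cup, pinch_pot, glaze_jar from where it was at the start of the episode above 0.02 m).
It also fails if it takes over 72 s, if anything falls off the work surface, if the arm or the gripper's body presses on something with over 40 N, if the wrist force passes 120 N, or if a joint passes its speed limit or range.

### The arm

A 7-joint arm with a two-finger parallel gripper is mounted at the origin on the work surface. World frame = base frame: x ahead of the robot, y to its left, z up, the work surface at z = 0. Lengths are in mm, angles in rad, forces in N, time in s.
With the tool pointing down it reaches from about 400 to 875 mm from the base axis. Payload 4.4 kg.
Tool frame: the origin (TCP) lies midway between the tips of the shut fingers; the grasp point (between the pads) lies 19 mm behind it; z points along the fingers, y is the line along which they close (so a half turn about z gives the same grasp; the last joint's range is limited). The gripper opens to 85 mm and grips with 20 to 120 N. Pads are 22 mm wide; open, the fingers measure 114 mm over their backs; the gripper's body (76 mm by 85 mm) begins 54 mm behind the grasp point. The pads swing forward as they close: fully open they stand 13 mm farther back than shut.
Start: joints at [1.089, 0.628, 0.038, 1.517, -0.027, 0.996, -0.02], TCP at [262.579, -594.618, 192.113] pointing down, gripper open.
Joint ranges: [-3.06, 3.06], [-0.37, 2.12], [-1.25, 1.32], [0.18, 2.47], [-1.1, 4.24], [0.23, 1.98], [-2.94, 2.94]. Speed limits (rad/s): [2.57, 2.57, 3.14, 3.14, 3.14, 3.14, 3.14].

### API

Orientations are given as [roll, pitch, yaw] about the fixed x, y, z axes, in that order (R = Rz(yaw) Ry(pitch) Rx(roll)).
In Python, from cell import ctrl gives the robot as it stands.
- The arm moves only by the shell command python3 -m handwheel 'ROWS'. ROWS is JSON, a list of rows, each a list of 3 entries, a list of its own where there are three numbers: the turn, a rotation vector about the tool's x, y, z in degrees, then the shift along the tool's x, y, z in m, then the closure, from 0 (fully open) to 1 (shut). A call has 1 to 5 rows; each row shifts and turns the commanded pose from where the row before left it, along the tool's axes as they then stand; what a row does not reach is not made up. A row lasts 1/12 s, in which the tool goes at most 41.7 mm and 7.16 degrees, less where a joint would pass 70% of its speed; a pose out of reach is approached as far as the arm can. A call is refused whole if a number of a shift passes 0.0417 or a number of a turn 7.16, either way. A call with a gripper value outside its range is refused whole. The fingers move at their own pace and stop on an object; the grip force is fixed at half the most. Time passes only in rows, so rows that do not move let the fingers close. It gives the time, the measured TCP pose, the force, the opening and the grip force at its end, in the units of the state.
- ctrl.read_state(): the state, without advancing time (a new reading comes with each control period).
- ctrl.get_image(name): name is "scene" or "top"; returns a dict with "pixels" (480x640x3 uint8, red, green, blue), "fx", "fy", "cx", "cy" (pixels), "pose" (4x4, takes a point from camera to world coordinates). Camera axes: x right, y up, looking along -z (the intrinsics and any distortion apply to the point x, -y, -z); pixel columns grow to the right and rows downward; lengths in mm; the calibration is good to about 2 mm. A picture is of the moment at which its call begins. There is no depth.
- ctrl.finish_job(): hands the job in; it is judged then, once.
The state is a dict: "clock": time; "qpos": joint angles; "qd": joint speeds; "tau": joint torques, N m; "eef_pos": TCP position; "tool_rot": TCP orientation; "force": force on the tool from outside, world axes, zero at the start; "torque": the same for the moment, N m; "width": finger opening in mm; "gripper_force": force on a finger pad.
Only numpy, scipy, OpenCV 4.12 (cv2) and the standard library are available. Lean on these libraries where they do the work, as an engineer would, in place of code of your own. Each camera call takes 0.05 s, during which the arm holds its last target. There are 200 camera calls.

## Working session

There is one attempt and no reset: what is moved stays moved. The work goes in short steps, Python scripts to look and compute and a shell command to move; the robot and the scene stay as the last step left them, time stands still between calls to the robot, and variables do not carry over. Pictures are saved under pics/ and viewed, at most 13 in all, crops included, and the job is handed in when it is done.

```bash
ls; mkdir -p pics; python3 - <<'E'
from cell import ctrl
import cv2
for n in("scene","top"):
    i=ctrl.get_image(n); cv2.imwrite(f"pics/{n}0.png",i["pixels"][:,:,::-1]); print({k:v for k,v in i.items() if k!="pixels"})
print(ctrl.read_state())
E
```

```text
pics
{'fx': 465.4033891626912, 'fy': 465.4033891626912, 'cx': 323.660226140776, 'cy': 246.8065207655136, 'pose': array([[-7.63220977e-01, -5.23049585e-01,  3.79358501e-01,
         1.03442230e+03],
       [ 6.46034665e-01, -6.07253194e-01,  4.62474616e-01,
         5.93134473e+02],
       [-1.15304948e-02,  5.98049070e-01,  8.01376539e-01,
         1.01638036e+03],
       [ 0.00000000e+00,  0.00000000e+00,  0.00000000e+00,
         1.00000000e+00]])}
{'fx': 438.91805004712444, 'fy': 438.91805004712444, 'cx': 321.33399799726874, 'cy': 245.38196382975468, 'pose': array([[-2.29954746e-02,  9.86607293e-01, -1.61484546e-01,
         4.05075485e+02],
       [-9.99660411e-01, -2.46724028e-02, -8.38660394e-03,
         3.50807912e+01],
       [-1.22584964e-02,  1.61236853e-01,  9.86839605e-01,
         1.13021965e+03],
       [ 0.00000000e+00,  0.00000000e+00,  0.00000000e+00,
         1.00000000e+00]])}
{'clock': 0.1, 'qpos': array([ 1.0892035 ,  0.62925758,  0.03842165,  1.51825178, -0.02699231,
        0.99628385, -0.01996982]), 'qd': array([-2.15552196e-05, -1.65254869e-03, -1.76896763e-03, -2.77507086e-03,
       -2.52074516e-04, -6.56597528e-04, -1.17570103e-03]), 'tau': array([ 3.41624152e-03, -5.64536512e+01,  1.23089880e+00, -1.93974316e+01,
        1.14117673e-02,  5.43402581e-03, -2.79494721e-07]), 'eef_pos': array([ 262.33603457, -594.04047251,  191.28330102]), 'tool_rot': array([-3.13990932e+00,  9.48512750e-06,  4.15846265e-01]), 'force': array([-0.60700965, -0.39787735,  0.87346358]), 'torque': array([-0.01426522, -0.00603685, -0.00177245]), 'gripper_force': 0.0, 'width': 85.37391139128584}
```

View pics/scene0.png

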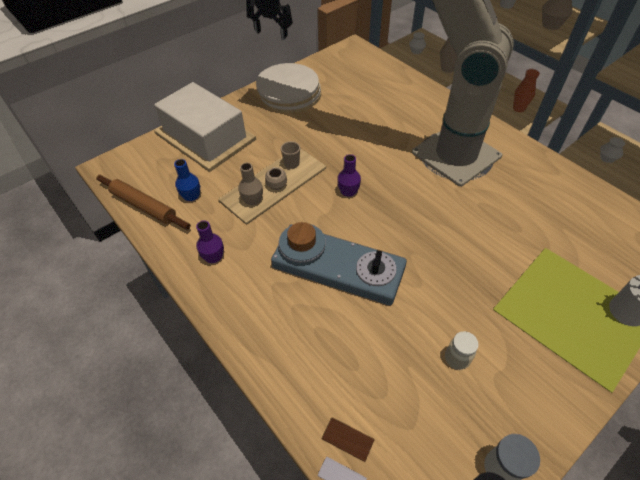

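View pics/top0.png

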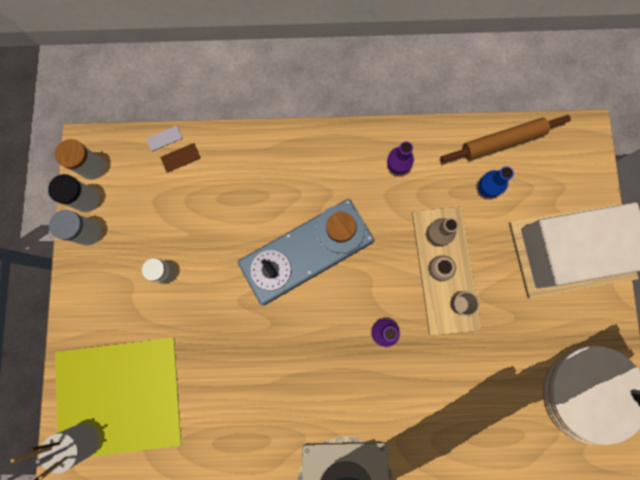

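The scene shows the vase at about (250,185), with its rim at (246,170), the chuck at (301,237) and the knob at (377,265). In the top view the vase rim is at (449,226), the chuck at (341,227) and the knob at (270,269). Next I'll enlarge these for accurate pixel positions.

```bash
cat > h.py <<'E'
import numpy as np, cv2
from cell import ctrl
def ray(i,u,v):
    d=np.array([(u-i["cx"])/i["fx"],-(v-i["cy"])/i["fy"],-1.]); P=np.array(i["pose"]); return P[:3,3],P[:3,:3]@d
def atz(i,u,v,z):
    o,d=ray(i,u,v); return o+d*(z-o[2])/d[2]
def proj(i,p):
    P=np.array(i["pose"]); c=P[:3,:3].T@(np.asarray(p,float)-P[:3,3]); return np.array([i["cx"]-i["fx"]*c[0]/c[2], i["cy"]+i["fy"]*c[1]/c[2]])
def tile(im,u,v,r=24,s=250):
    # tile spanning u-r..u+r, edge-aligned
    c=im[v-r:v+r,u-r:u+r,::-1]; c=cv2.resize(c,(s,s),interpolation=cv2.INTER_CUBIC).copy()
    for k in range(-r,r,8):
        q=int((k+r+.5)*s/(2*r)); cv2.line(c,(q,0),(q,5),(0,255,255),1); cv2.line(c,(0,q),(5,q),(0,255,255),1)
    return c
E
python3 - <<'E'
from h import *
rows=[]
for n,pts in(("scene",[(250,184),(301,240),(377,266)]),("top",[(445,230),(341,228),(270,269)])):
    im=ctrl.get_image(n)["pixels"]; rows.append(np.hstack([tile(im,*p,r=30 if p[0]!=445 else 24,s=264) for p in pts]))
cv2.imwrite("pics/z1.png",np.vstack(rows))
E
```

```text
(no output)
```

View pics/z1.png

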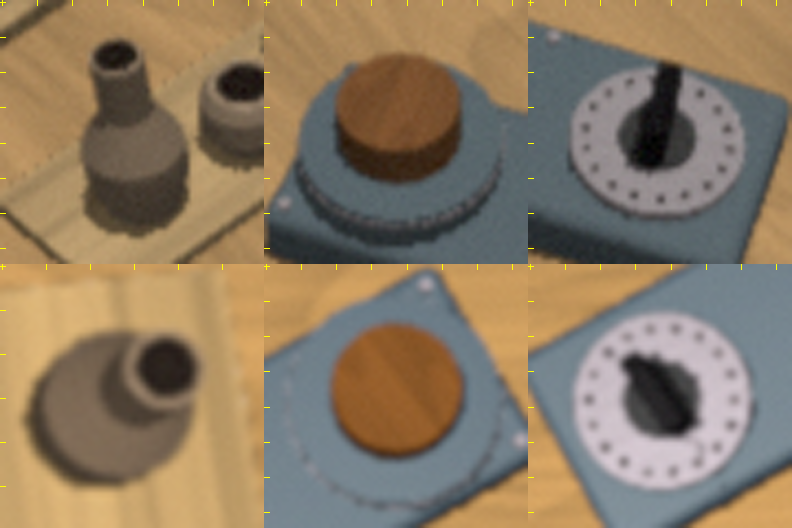

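The tiles are clear. The vase rim centre is at scene (246.1,166.2) and top (450.3,224.4). The chuck top is at (301.0,232.7) and (340.7,225.7), and the dial centre at (376.0,266.4) and (269.8,269.3). I'll intersect each with its known height and compare the two cameras.

```bash
python3 - <<'E'
from h import *
s,t=ctrl.get_image("scene"),ctrl.get_image("top")
r={}
for n,a,b,z in(("rim",(246.1,166.2),(450.3,224.4),142),("chuck",(301,232.7),(340.7,225.7),105),("dial",(376,266.4),(269.8,269.3),55)):
    A,B=atz(s,*a,z),atz(t,*b,z); r[n]=(A+B)/2
    o1,d1=ray(s,*a);o2,d2=ray(t,*b); k=np.linalg.lstsq(np.c_[d1,-d2],o2-o1,rcond=None)[0]
    print(n,A.round(1),B.round(1),"tri",((o1+k[0]*d1+o2+k[1]*d2)/2).round(1))
d=r["chuck"]-r["dial"]; print(np.linalg.norm(d[:2]), np.degrees(np.arctan2(-d[1],-d[0])))
# bystander centers approx on top cam (rim)
for n,p,z in(("pinch",(444,267),62),("cup",(466,300),77),("jar",(154,270),85),("purple",(392,334),130)): print(n,atz(t,*p,z).round(0))
# knob bar ends in top image, z=97
g=lambda x,y,z:atz(t,240+(x-528)/4.4-.5,239+(y-264)/4.4-.5,z)
# blue base edge (left lower): points
a,b=g(626,360,97),g(685,428,97); print("bar",a,b,np.degrees(np.arctan2(*(b-a)[1::-1])))
st=ctrl.read_state();print(st["eef_pos"])
E
```

```text
rim [ 603.7 -255.4  142. ] [ 608.1 -253.   142. ] tri [ 606.6 -251.1  147.1]
chuck [617.5  -3.4 105. ] [619.2  -3.4 105. ] tri [618.5  -3.  106.4]
dial [519.8 170.1  55. ] [524.5 172.5  55. ] tri [523.4 172.3  61. ]
199.50894033492082 118.83341333388329
pinch [ 519. -254.   62.]
cup [ 438. -296.   77.]
jar [526. 447.  85.]
purple [ 365. -109.  130.]
bar [541.73545145 186.18485223  97.        ] [504.16613642 154.50945305  97.        ] -139.86512948057378
[ 262.48066674 -594.43662622  191.81456847]
```

The two cameras agree to within about 4 mm, and chuck to dial comes out at 199.5 mm (200 expected). That gives vase (606,-254), chuck (618.5,-3.4), knob axis (522,171.5) and base yaw about 29°. I'll raise the arm and approach the vase.

```bash
cat >> h.py <<'E'
def to(x,y,z):
    s=ctrl.read_state(); from_=s["eef_pos"]; from scipy.spatial.transform import Rotation as R
    r=R.from_euler("xyz",s["tool_rot"]); print("t",round(s["clock"],2),"pos",from_.round(1),"rpy deg",np.degrees(s["tool_rot"]).round(1),"F",s["force"].round(1),"M",s["torque"].round(2),"w",round(s["width"],1),"gf",round(s["gripper_force"],1),"q7",s["qpos"][6].round(2),"\n need tool mm",r.inv().apply(np.array([x,y,z])-from_).round(1))
E
python3 -m handwheel '[[[0,0,0],[0,0,-0.025],0],[[0,0,0],[0,0,-0.025],0]]'
python3 -m handwheel '[[[0,0,0],[0.03,-0.0115,0],0],[[0,0,0],[0.03,-0.0115,0],0],[[0,0,0],[0.03,-0.0115,0],0],[[0,0,0],[0.03,-0.0115,0],0],[[0,0,0],[0.03,-0.0115,0],0]]'
python3 -m handwheel '[[[0,0,0],[0.03,-0.0115,0],0],[[0,0,0],[0.03,-0.0115,0],0],[[0,0,0],[0.03,-0.0115,0],0],[[0,0,0],[0.03,-0.0115,0],0],[[0,0,0],[0.03,-0.0115,0],0]]'
python3 -m handwheel '[[[0,0,0],[0.03,-0.0115,0],0],[[0,0,0],[0.03,-0.0115,0],0],[[0,0,0],[0.03,-0.0115,0],0],[[0,0,0],[0.03,-0.0115,0],0],[[0,0,0],[0,0,0],0]]'
python3 -c "
from h import *
to(606,-254,104)"
```

```text
clock: 0.47
eef_pos: [262.0, -593.3, 240.9]
tool_rot: [-3.137, 0.0, 0.416]
force: [-0.0, -0.7, 0.0]
width: 85.0
gripper_force: 0.0
clock: 0.88
eef_pos: [377.4, -480.2, 242.2]
tool_rot: [3.142, -0.0, 0.416]
force: [0.2, -0.4, -0.6]
width: 85.3
gripper_force: 0.0
clock: 1.3
eef_pos: [491.5, -367.0, 242.2]
tool_rot: [3.142, -0.0, 0.416]
force: [0.7, -0.6, 0.0]
width: 85.3
gripper_force: 0.0
clock: 1.72
eef_pos: [587.7, -269.0, 241.8]
tool_rot: [-3.138, -0.006, 0.426]
force: [0.2, 1.2, -0.5]
width: 85.3
gripper_force: 0.0
t 1.72 pos [ 587.7 -269.   241.8] rpy deg [-179.8   -0.3   24.4] F [ 0.2  1.2 -0.5] M [ 0.13 -0.05  0.01] w 85.3 gf 0.0 q7 -0.75 
 need tool mm [ 22.   -5.6 137.9]
```

```bash

python3 -m handwheel '[[[0,0,0],[0.022,-0.0055,0],0],[[0,0,0],[0,0,0],0],[[0,0,0],[0,0,0],0]]'
python3 -m handwheel '[[[0,0,0],[0,0,0.03],0],[[0,0,0],[0,0,0.03],0],[[0,0,0],[0,0,0],0],[[0,0,0],[0,0,0],0]]' >/dev/null
python3 - <<'E'
from h import *
to(606,-254,104)
rows=[]
for n,p in(("scene",(250,165)),("top",(445,226))):
    rows.append(tile(ctrl.get_image(n)["pixels"],*p,r=40,s=390))
cv2.imwrite("pics/z2.png",np.hstack(rows))
E
```

```text
clock: 1.97
eef_pos: [599.9, -262.8, 241.8]
tool_rot: [-3.141, 0.0, 0.418]
force: [-0.3, -0.8, 1.4]
width: 85.4
gripper_force: 0.0
t 2.3 pos [ 597.4 -264.7  181.1] rpy deg [-179.9    0.2   23.7] F [1.2 0.9 0.8] M [ 0.05  0.01 -0.02] w 85.5 gf 0.0 q7 -0.78 
 need tool mm [12.4 -6.1 77.1]
```

View pics/z2.png

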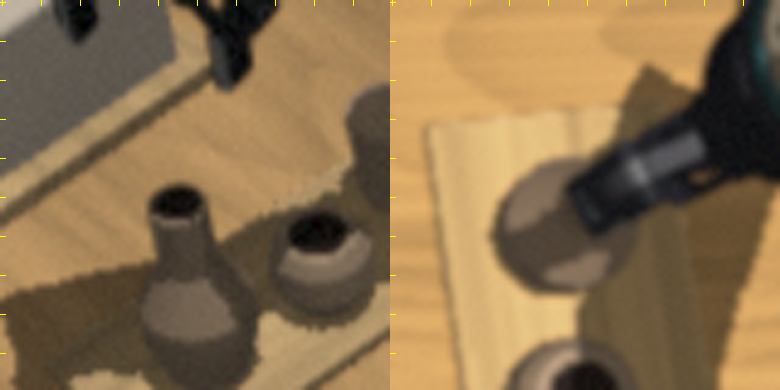

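The scene crop shows the open fingertips at about (225,131) and (257,140), above and behind the rim. I'll check that against the reported pose.

```bash
python3 - <<'E'
from h import *
s,t=ctrl.get_image("scene"),ctrl.get_image("top")
p=ctrl.read_state()["eef_pos"]; y=np.array([.405,-.914,0]); print(p)
for k in(-50,50): 
    q=p+k*y+[0,0,13]; print(k,proj(s,q),proj(t,q))
print(proj(s,[606,-254,142]))
E
```

```text
[ 600.68705662 -264.84130922  184.32287157]
-50 [258.41578377 153.71557282] [442.57774258 231.99943054]
50 [225.8356979  142.77656898] [483.51365985 212.63030078]
[245.70484372 166.85843634]
```

```bash
python3 - <<'E'
from h import *
rows=[]
st=ctrl.read_state(); p=st["eef_pos"]; y=np.array([.405,-.914,0])
for n,c in(("scene",(245,150)),("top",(450,220))):
    i=ctrl.get_image(n); im=i["pixels"].copy()
    for q in (p,p-50*y+[0,0,13],p+50*y+[0,0,13]):
        u,v=proj(i,q).round().astype(int); im[v,u]=(255,0,255)
    rows.append(tile(im,*c,r=40,s=390))
cv2.imwrite("pics/z3.png",np.hstack(rows)); print(st["clock"],p,st["qpos"])
E
```

```text
2.5 [ 600.68705662 -264.84130922  184.32287157] [ 0.36765475  0.64321121  0.00812982  1.51018392 -0.00560888  0.98455328
 -0.7784104 ]
```

View pics/z3.png

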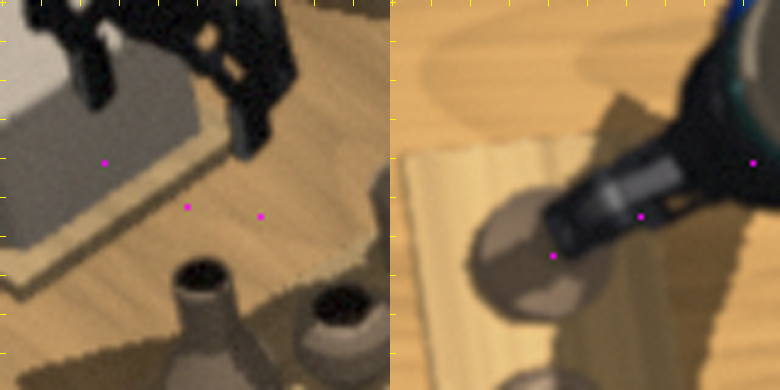

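The magenta markers are the expected tips, and the actual fingertips sit about 11 px above them in the scene view. I'll triangulate the tip that shows in both images.

```bash
python3 - <<'E'
from h import *
s,t=ctrl.get_image("scene"),ctrl.get_image("top")
def tri(a,b):
    o1,d1=ray(s,*a);o2,d2=ray(t,*b); k=np.linalg.lstsq(np.c_[d1,-d2],o2-o1,rcond=None)[0]
    A,B=o1+k[0]*d1,o2+k[1]*d2; print(((A+B)/2).round(1),"gap",np.linalg.norm(A-B).round(1))
tri((255.4,142),(444,229)); tri((255.4,142),(442,226));tri((255.4,140),(446,231))
to(606,-254,104)
E
```

```text
[ 581.9 -214.4  238.6] gap 8.2
[ 586.3 -208.2  245.4] gap 6.5
[ 577.9 -218.4  239.9] gap 9.8
t 2.7 pos [ 600.2 -264.   183.2] rpy deg [ 1.799e+02 -1.000e-01  2.380e+01] F [-0.8  0.3 -0. ] M [ 0.02  0.06 -0.01] w 85.3 gf 0.0 q7 -0.78 
 need tool mm [ 9.3 -6.9 79.2]
```

```bash
python3 -m handwheel '[[[0,0,0],[0.009,-0.007,0],1],[[0,0,0],[0,0,0],1],[[0,0,0],[0,0,0],1],[[0,0,0],[0,0,0],1],[[0,0,0],[0,0,0],1]]'
python3 -m handwheel '[[[0,0,0],[0,0,0],1],[[0,0,0],[0,0,0],1],[[0,0,0],[0,0,0],1],[[0,0,0],[0,0,0],1],[[0,0,0],[0,0,0],1]]'
python3 - <<'E'
from h import *
rows=[]
st=ctrl.read_state(); p=st["eef_pos"]
for n,c in(("scene",(245,150)),("top",(450,220))):
    i=ctrl.get_image(n); im=i["pixels"].copy()
    u,v=proj(i,p).round().astype(int); im[v,u]=(255,0,255); print(n,proj(i,p))
    rows.append(tile(im,*c,r=40,s=390))
cv2.imwrite("pics/z4.png",np.hstack(rows)); to(606,-254,104)
E
```

```text
clock: 3.12
eef_pos: [605.0, -253.9, 182.0]
tool_rot: [3.141, 0.0, 0.416]
force: [-0.5, 0.0, -0.3]
width: 25.4
gripper_force: 0.0
clock: 3.53
eef_pos: [605.0, -253.8, 182.1]
tool_rot: [3.142, -0.0, 0.416]
force: [0.0, -0.7, -0.2]
width: 0.0
gripper_force: 0.0
scene [243.81874953 155.49614031]
top [455.81928366 221.94651604]
t 3.63 pos [ 605.1 -253.8  182.2] rpy deg [180.   -0.   23.8] F [ 0.3 -0.9  0.9] M [-0.02  0.03  0.  ] w -0.2 gf 0.0 q7 -0.8 
 need tool mm [ 0.8  0.5 78.2]
```

View pics/z4.png

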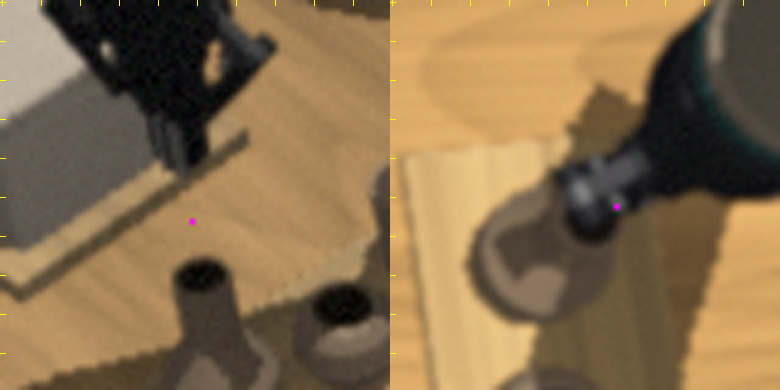

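The closed tip appears at scene (243,145), but its reported position projects to (244,155.5), so the tip looks higher than reported while x and y agree. A careful descent settles this: with the neck between the pads, closing must stop at 34 mm.

```bash
python3 -m handwheel '[[[0,0,0],[0,0,0],0],[[0,0,0],[0,0,0],0],[[0,0,0],[0,0,0],0],[[0,0,0],[0,0,0],0],[[0,0,0],[0,0,0],0]]' >/dev/null
python3 -m handwheel '[[[0,0,0],[0,0,0],0],[[0,0,0],[0,0,0.02],0],[[0,0,0],[0,0,0.02],0],[[0,0,0],[0,0,0.02],0],[[0,0,0],[0,0,0.017],0]]'
python3 -m handwheel '[[[0,0,0],[0,0,0],0],[[0,0,0],[0,0,0],0]]'
python3 - <<'E'
from h import *
to(606,-254,104)
rows=[]
for n,c in(("scene",(245,165)),("top",(450,220))):
    i=ctrl.get_image(n); rows.append(tile(i["pixels"],*c,r=40,s=390))
cv2.imwrite("pics/z5.png",np.hstack(rows))
E
```

```text
clock: 4.47
eef_pos: [604.8, -253.6, 104.0]
tool_rot: [-3.141, 0.0, 0.416]
force: [0.4, -0.7, 0.2]
width: 85.3
gripper_force: 0.0
clock: 4.63
eef_pos: [604.5, -253.5, 104.5]
tool_rot: [-3.14, 0.001, 0.416]
force: [0.2, 0.4, 0.3]
width: 85.5
gripper_force: 0.0
t 4.63 pos [ 604.5 -253.5  104.5] rpy deg [-1.799e+02  1.000e-01  2.380e+01] F [0.2 0.4 0.3] M [-0.08 -0.02  0.03] w 85.5 gf 0.0 q7 -0.8 
 need tool mm [1.1 1.  0.5]
```

View pics/z5.png

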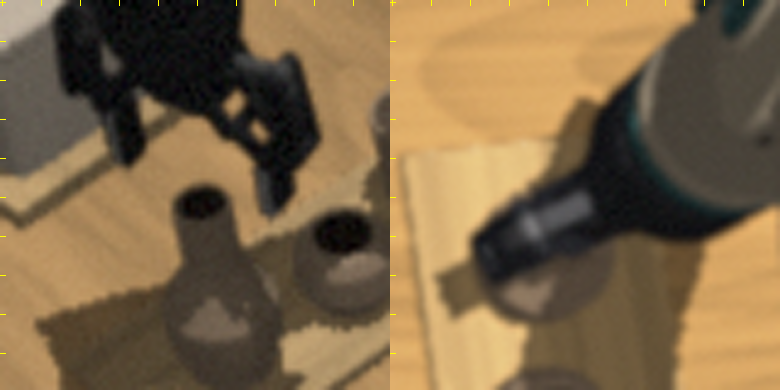

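The tips' midpoint is at scene (245.4,163.6), still close to rim height (246,166.6) although the reported TCP is 104. Going 33 mm lower is collision-free whichever is right, because the fingers stay wider than the belly. I'll descend and look again before closing.

```bash

python3 -m handwheel '[[[0,0,0],[0.001,0.001,0.015],0],[[0,0,0],[0,0,0.018],0],[[0,0,0],[0,0,0],0],[[0,0,0],[0,0,0],0]]'
python3 - <<'E'
from h import *
to(606,-254,72)
y=np.array([.405,-.914,0])
rows=[]
p=ctrl.read_state()["eef_pos"]
for n,c in(("scene",(245,175)),("top",(450,220))):
    i=ctrl.get_image(n); im=i["pixels"].copy()
    for q in (p-50*y+[0,0,13],p+50*y+[0,0,13]):
        u,v=proj(i,q).round().astype(int); im[v,u]=(255,0,255)
    rows.append(tile(im,*c,r=40,s=390))
cv2.imwrite("pics/z6.png",np.hstack(rows))
i=ctrl.get_image("scene")
for k in(-50,50): print(proj(i,np.array([262.5,-594.5,205])+k*y))
print("arm base origin", proj(i,[0,0,0]))
E
```

```text
clock: 5.07
eef_pos: [606.5, -254.3, 72.7]
tool_rot: [-3.142, -0.0, 0.416]
force: [0.2, -0.1, 0.3]
width: 85.7
gripper_force: 0.0
t 5.07 pos [ 606.5 -254.3   72.7] rpy deg [-180.    -0.    23.8] F [ 0.2 -0.1  0.3] M [-0.01 -0.04  0.02] w 85.7 gf 0.0 q7 -0.8 
 need tool mm [-0.3 -0.4  0.7]
[284.7087855   50.88873111]
[257.60039952  43.78203231]
arm base origin [455.00449428 154.62268316]
```

View pics/z6.png

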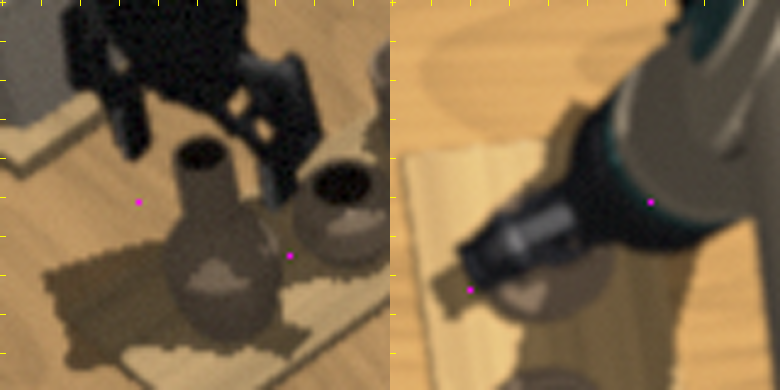

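The tips now sit either side of the neck, 5 px below the rim, at about z=117 by sight. Visually they are about 40 mm above the reported TCP. I'll close and check the width.

```bash

python3 -m handwheel '[[[0,0,0],[0,0,0],1],[[0,0,0],[0,0,0],1],[[0,0,0],[0,0,0],1],[[0,0,0],[0,0,0],1],[[0,0,0],[0,0,0],1]]'
python3 -m handwheel '[[[0,0,0],[0,0,0],1],[[0,0,0],[0,0,0],1],[[0,0,0],[0,0,0],1]]'
python3 - <<'E'
from h import *
to(606,-254,72)
E
```

```text
clock: 5.63
eef_pos: [606.9, -254.7, 72.7]
tool_rot: [3.14, -0.001, 0.416]
force: [-0.2, -1.2, 3.1]
width: 32.4
gripper_force: 59.5
clock: 5.88
eef_pos: [606.9, -254.7, 72.7]
tool_rot: [3.14, -0.001, 0.416]
force: [-0.0, -1.4, 4.9]
width: 32.5
gripper_force: 59.7
t 5.88 pos [ 606.9 -254.7   72.7] rpy deg [179.9  -0.   23.8] F [-0.  -1.4  4.9] M [-0.17 -0.02  0.01] w 32.5 gf 59.7 q7 -0.8 
 need tool mm [-0.6 -1.   0.7]
```

Gripped, with width 32.5 at 60 N. I'll lift and carry it over the chuck.

```bash

python3 -m handwheel '[[[0,0,0],[0,0,-0.015],1],[[0,0,0],[0,0,-0.025],1],[[0,0,0],[0,0,-0.03],1],[[0,0,0],[0,0,-0.03],1],[[0,0,0],[0,0,-0.025],1]]'
python3 -m handwheel '[[[0,0,0],[0.0112,-0.0225,0],1],[[0,0,0],[0.0112,-0.0225,0],1],[[0,0,0],[0.0112,-0.0225,0],1],[[0,0,0],[0.0112,-0.0225,0],1],[[0,0,0],[0.0112,-0.0225,0],1]]' >/dev/null
python3 -m handwheel '[[[0,0,0],[0.0112,-0.0225,0],1],[[0,0,0],[0.0112,-0.0225,0],1],[[0,0,0],[0.0112,-0.0225,0],1],[[0,0,0],[0.0112,-0.0225,0],1],[[0,0,0],[0.0112,-0.0225,0],1]]' >/dev/null
python3 -m handwheel '[[[0,0,0],[0,0,0],1],[[0,0,0],[0,0,0],1],[[0,0,0],[0,0,0],1]]'
python3 - <<'E'
from h import *
to(618.5,-3.4,166)
rows=[]
for n,c in(("scene",(301,225)),("top",(345,228))):
    i=ctrl.get_image(n); rows.append(tile(i["pixels"],*c,r=40,s=390))
    print(n,"foot",proj(i,[618.5,-3.4,130]),"belly mid",proj(i,[618.5,-3.4,172]),"chuck",proj(i,[618.5,-3.4,105]))
cv2.imwrite("pics/z7.png",np.hstack(rows))
E
```

```text
clock: 6.3
eef_pos: [605.8, -253.7, 197.8]
tool_rot: [-3.14, 0.001, 0.416]
force: [1.5, -1.0, -2.8]
width: 32.5
gripper_force: 60.2
clock: 7.38
eef_pos: [617.0, -3.6, 196.2]
tool_rot: [-3.141, 0.002, 0.416]
force: [0.3, -0.4, -3.8]
width: 32.6
gripper_force: 60.4
t 7.38 pos [617.   -3.6 196.2] rpy deg [-1.80e+02  1.00e-01  2.38e+01] F [ 0.3 -0.4 -3.8] M [-0.07 -0.03 -0.05] w 32.6 gf 60.4 q7 -1.19 
 need tool mm [ 1.5  0.4 30.2]
scene foot [300.17793131 226.58876055] belly mid [299.26311633 215.44748684] chuck [300.69734672 232.91457436]
top foot [341.02822607 223.78703826] belly mid [341.63071774 219.83972903] chuck [340.69227186 225.9880897 ]
```

View pics/z7.png

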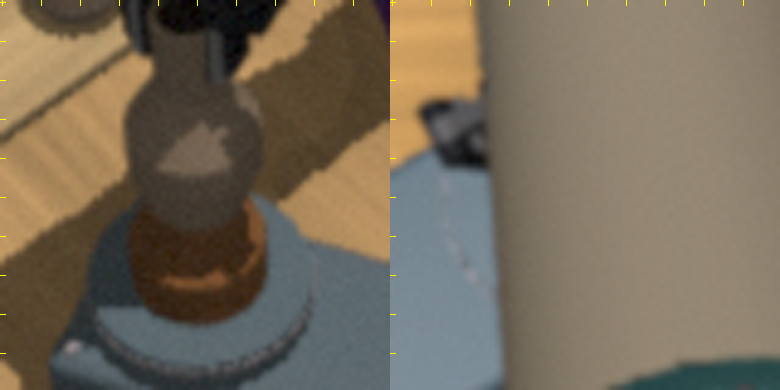

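The vase is lined up over the chuck: belly centre at scene u≈300.3, predicted 299.5. I'll shift 2 mm in tool x and lower while watching the force.

```bash

python3 -m handwheel '[[[0,0,0],[0.0023,0,0.01],1],[[0,0,0],[0,0,0.01],1],[[0,0,0],[0,0,0.005],1],[[0,0,0],[0,0,0.002],1],[[0,0,0],[0,0,0],1]]'
python3 -m handwheel '[[[0,0,0],[0,0,0.001],1],[[0,0,0],[0,0,0],1]]' | egrep 'eef|force:'
python3 -m handwheel '[[[0,0,0],[0,0,0.001],1],[[0,0,0],[0,0,0],1]]' | egrep 'eef|force:'
python3 -m handwheel '[[[0,0,0],[0,0,0.001],1],[[0,0,0],[0,0,0],1]]' | egrep 'eef|force:'
```

```text
clock: 7.9
eef_pos: [619.3, -2.5, 168.9]
tool_rot: [-3.141, 0.002, 0.415]
force: [0.7, -0.5, -3.7]
width: 32.8
gripper_force: 60.4
eef_pos: [620.3, -2.3, 169.3]
force: [-0.2, -0.7, -2.3]
gripper_force: 60.4
eef_pos: [620.2, -2.2, 168.3]
force: [0.3, 0.3, -3.2]
gripper_force: 60.4
eef_pos: [620.1, -2.2, 167.2]
force: [0.0, -0.5, -3.0]
gripper_force: 60.4
```

```bash

python3 -m handwheel '[[[0,0,0],[0,0,0.001],1],[[0,0,0],[0,0,0],1]]' | egrep 'eef|force:'
python3 -m handwheel '[[[0,0,0],[0,0,0.001],1],[[0,0,0],[0,0,0],1]]' | egrep 'eef|force:'
```

```text
eef_pos: [620.0, -2.3, 166.0]
force: [0.2, -0.2, -2.4]
gripper_force: 60.4
eef_pos: [620.4, -2.2, 165.6]
force: [-0.7, -0.4, 0.9]
gripper_force: 60.7
```

The force rose to +0.9, so the vase is seated at the predicted 165.7. I'll release it and rise clear.

```bash

python3 -m handwheel '[[[0,0,0],[0,0,0],0],[[0,0,0],[0,0,0],0],[[0,0,0],[0,0,0],0],[[0,0,0],[0,0,0],0],[[0,0,0],[0,0,0],0]]'
python3 -m handwheel '[[[0,0,0],[0,0,0],0],[[0,0,0],[0,0,0],0],[[0,0,0],[0,0,-0.015],0],[[0,0,0],[0,0,-0.03],0],[[0,0,0],[0,0,-0.035],0]]' | egrep 'eef|force:'
python3 -m handwheel '[[[0,0,0],[0,0,-0.03],0],[[0,0,0],[-0.03,0,0],0],[[0,0,0],[-0.035,0.03,0],0],[[0,0,0],[-0.035,0.03,0],0],[[0,0,0],[0,0,0],0]]' | egrep 'eef|force:'
python3 -m handwheel '[[[0,0,0],[0,0,0],0]]' | egrep 'eef|force:'
python3 - <<'E'
from h import *
to(522,171.5,200)
rows=[]
for n,c in(("scene",(301,218)),("top",(345,228))):
    i=ctrl.get_image(n); rows.append(tile(i["pixels"],*c,r=40,s=390)); print(n,proj(i,[618.5,-3.4,235]),proj(i,[618.5,-3.4,105]))
cv2.imwrite("pics/z8.png",np.hstack(rows))
E
```

```text
clock: 9.15
eef_pos: [620.2, -2.2, 165.2]
tool_rot: [3.141, -0.0, 0.416]
force: [0.1, -0.7, 0.2]
width: 85.5
gripper_force: 0.0
eef_pos: [618.4, -2.3, 244.1]
force: [0.9, 0.8, 0.6]
gripper_force: 0.0
eef_pos: [552.4, -100.0, 275.8]
force: [-1.1, -2.6, -0.2]
gripper_force: 0.0
eef_pos: [555.6, -92.9, 275.6]
force: [0.7, 1.2, 0.4]
gripper_force: 0.0
t 10.07 pos [555.6 -92.9 275.6] rpy deg [179.9   0.   23.5] F [0.7 1.2 0.4] M [0.08 0.01 0.07] w 85.2 gf 0.0 q7 -1.04 
 need tool mm [  74.5 -256.    75.3]
scene [297.78194872 197.40876417] [300.69734672 232.91457436]
top [342.6365102  213.25013768] [340.69227186 225.9880897 ]
```

View pics/z8.png

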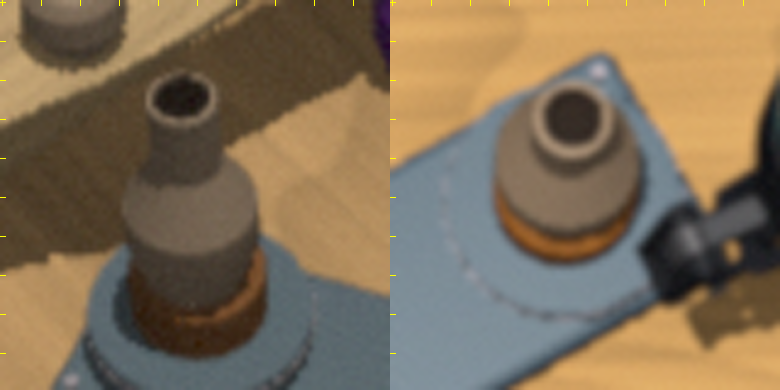

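The vase stands upright on the chuck. Its rim is at scene (297.6,197.8), predicted (297.8,197.4), so it is centred within about 3 mm. Next I'll go high over the knob and turn the tool to the bar (yaw about 38°).

```bash

python3 -m handwheel '[[[0,0,0],[0.0093,-0.032,0],0],[[0,0,0],[0.0093,-0.032,0],0],[[0,0,0],[0.0093,-0.032,0],0],[[0,0,0],[0.0093,-0.032,0],0],[[0,0,0],[0.0093,-0.032,0],0]]' >/dev/null
python3 -m handwheel '[[[0,0,0],[0.0093,-0.032,0],0],[[0,0,0],[0.0093,-0.032,0],0],[[0,0,0],[0.0093,-0.032,0],0],[[0,0,-7],[0,0,0],0],[[0,0,-7],[0,0,0],0]]' >/dev/null
python3 -m handwheel '[[[0,0,0],[0,0,0.03],0],[[0,0,0],[0,0,0.03],0],[[0,0,0],[0,0,0.03],0],[[0,0,0],[0,0,0],0],[[0,0,0],[0,0,0],0]]' >/dev/null
python3 -c "
from h import *
to(522,171.5,66)"
```

```text
t 11.42 pos [520.2 176.  184.2] rpy deg [-179.9    0.2   38. ] F [-0.2  0.   1.2] M [-0.01  0.02 -0.01] w 85.2 gf 0.0 q7 -1.35 
 need tool mm [ -1.    4.8 118.2]
```

```bash

python3 -m handwheel '[[[0,0,0],[-0.001,0.005,0.03],0],[[0,0,0],[0,0,0.03],0],[[0,0,0],[0,0,0.03],0],[[0,0,0],[0,0,0.023],0],[[0,0,0],[0,0,0],0]]' | egrep 'eef|force:'
python3 -m handwheel '[[[0,0,0],[0,0,0],1],[[0,0,0],[0,0,0],1],[[0,0,0],[0,0,0],1],[[0,0,0],[0,0,0],1],[[0,0,0],[0,0,0],1]]' >/dev/null
python3 -m handwheel '[[[0,0,0],[0,0,0],1],[[0,0,0],[0,0,0],1],[[0,0,0],[0,0,0],1]]'
python3 - <<'E'
from h import *
to(522,171.5,66)
rows=[]
for n,c in(("scene",(377,260)),("top",(270,262))):
    i=ctrl.get_image(n); rows.append(tile(i["pixels"],*c,r=40,s=390))
cv2.imwrite("pics/z9.png",np.hstack(rows))
E
```

```text
eef_pos: [522.2, 170.5, 70.1]
force: [-0.4, 0.3, -0.0]
gripper_force: 0.0
clock: 12.5
eef_pos: [523.7, 170.1, 72.3]
tool_rot: [3.141, -0.0, 0.66]
force: [0.2, 0.1, -0.1]
width: 0.1
gripper_force: 0.0
t 12.5 pos [523.7 170.1  72.3] rpy deg [180.   -0.   37.8] F [ 0.2  0.1 -0.1] M [-0.02  0.02  0.04] w 0.1 gf 0.0 q7 -1.36 
 need tool mm [-0.5 -2.1  6.3]
```

View pics/z9.png

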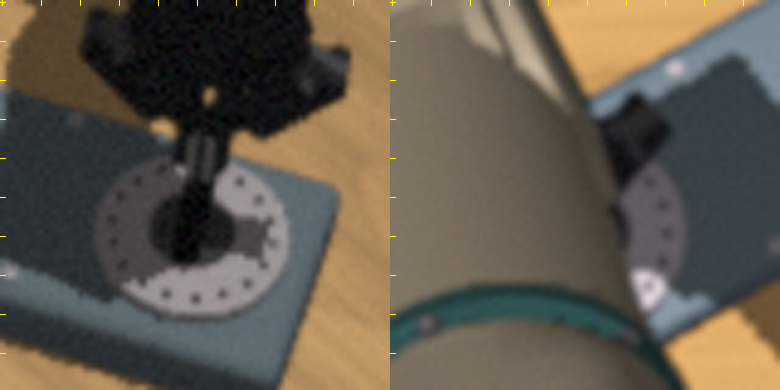

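The fingers closed to 0 above the bar, so the real tips are above the reported TCP. I'll touch down gently on the bar top (97 mm) to measure the offset.

```bash

python3 -m handwheel '[[[0,0,0],[0,0,0.006],1],[[0,0,0],[0,0,0],1]]' | egrep 'eef|force:'
for i in 1; do
python3 -m handwheel '[[[0,0,0],[0,0,0.002],1],[[0,0,0],[0,0,0],1]]' | egrep 'eef|^force:'
python3 -m handwheel '[[[0,0,0],[0,0,0.002],1],[[0,0,0],[0,0,0],1]]' | egrep 'eef|^force:'
python3 -m handwheel '[[[0,0,0],[0,0,0.0015],1],[[0,0,0],[0,0,0],1]]' | egrep 'eef|^force:'
done
```

```text
eef_pos: [523.0, 169.9, 65.1]
force: [0.2, 0.7, -0.4]
gripper_force: 0.0
eef_pos: [523.3, 170.0, 63.6]
force: [0.6, -0.0, 0.2]
eef_pos: [523.5, 170.1, 61.8]
force: [-0.1, -0.1, 0.0]
eef_pos: [523.5, 170.1, 60.4]
force: [-0.5, -0.7, -0.1]
```

```bash

python3 -m handwheel '[[[0,0,0],[0,0,0.0015],1],[[0,0,0],[0,0,0],1]]' | egrep 'eef|^force:'
python3 -m handwheel '[[[0,0,0],[0,0,0.0015],1],[[0,0,0],[0,0,0],1]]' | egrep 'eef|^force:'
python3 -m handwheel '[[[0,0,0],[0,0,0.0015],1],[[0,0,0],[0,0,0],1]]' | egrep 'eef|^force:'
```

```text
eef_pos: [523.5, 170.1, 58.9]
force: [0.7, -0.5, 0.3]
eef_pos: [523.8, 170.2, 57.9]
force: [-0.5, -0.5, 2.1]
eef_pos: [523.9, 170.2, 57.8]
force: [-2.8, -0.8, 15.1]
```

```bash

python3 -m handwheel '[[[0,0,0],[0,0,0.0015],1],[[0,0,0],[0,0,0],1]]' | egrep 'eef|^force:'
```

```text
eef_pos: [524.0, 170.2, 57.6]
force: [-7.0, -2.0, 26.6]
```

Contact came at reported z≈58 against 97 real, so the offset is +39 mm. To bring the closed tips to about 66 real I need reported z≈27.

```bash

python3 -m handwheel '[[[0,0,0],[0,0,-0.02],1],[[0,0,0],[0,0,0],0],[[0,0,0],[0,0,0],0],[[0,0,0],[0,0,0],0],[[0,0,0],[0,0,0],0]]' >/dev/null
python3 -m handwheel '[[[0,0,0],[0,0,0],0],[[0,0,0],[0,0,0],0],[[0,0,0],[0,0,0],0]]'
python3 -c "
from h import *
to(522,171.5,27)"
```

```text
clock: 14.6
eef_pos: [523.3, 170.0, 74.1]
tool_rot: [-3.141, 0.001, 0.66]
force: [-0.5, 1.1, 0.6]
width: 82.9
gripper_force: 0.0
t 14.6 pos [523.3 170.   74.1] rpy deg [-180.     0.    37.8] F [-0.5  1.1  0.6] M [-0.03 -0.    0.04] w 82.9 gf 0.0 q7 -1.36 
 need tool mm [-0.1 -2.  47.1]
```

```bash

python3 -m handwheel '[[[0,0,0],[0,-0.001,0.015],0],[[0,0,0],[0,-0.001,0.015],0],[[0,0,0],[0,0,0.01],0],[[0,0,0],[0,0,0.007],0],[[0,0,0],[0,0,0],0]]' | egrep 'eef|^force:'
python3 -m handwheel '[[[0,0,0],[0,0,0],1],[[0,0,0],[0,0,0],1],[[0,0,0],[0,0,0],1],[[0,0,0],[0,0,0],1],[[0,0,0],[0,0,0],1]]' >/dev/null
python3 -m handwheel '[[[0,0,0],[0,0,0],1],[[0,0,0],[0,0,0],1],[[0,0,0],[0,0,0],1]]'
python3 -c "
from h import *
to(522,171.5,27)"
```

```text
eef_pos: [521.3, 171.3, 26.1]
force: [-0.5, 0.6, 1.0]
clock: 15.68
eef_pos: [523.5, 171.0, 28.3]
tool_rot: [3.14, -0.001, 0.659]
force: [1.8, -3.8, 4.6]
width: 13.0
gripper_force: 60.4
t 15.68 pos [523.5 171.   28.3] rpy deg [ 1.799e+02 -1.000e-01  3.780e+01] F [ 1.8 -3.8  4.6] M [-0.53 -0.26 -0.02] w 13.0 gf 60.4 q7 -1.37 
 need tool mm [-0.9 -1.3  1.3]
```

The bar is gripped at width 13. Now I'll turn clockwise (+tool z) in small steps, logging the moment.

```bash
cat > r.py <<'E'
from h import *
s=ctrl.read_state(); print("yaw",np.degrees(s["tool_rot"][2]).round(1),"Mz",s["torque"][2].round(2),"F",s["force"].round(0),"gf",s["gripper_force"].round(0))
E
python3 -m handwheel '[[[0,0,5],[0,0,0],1],[[0,0,5],[0,0,0],1]]' >/dev/null; python3 r.py
python3 -m handwheel '[[[0,0,2],[0,0,0],1],[[0,0,2],[0,0,0],1]]' >/dev/null; python3 r.py
python3 -m handwheel '[[[0,0,2],[0,0,0],1],[[0,0,2],[0,0,0],1]]' >/dev/null; python3 r.py
python3 -m handwheel '[[[0,0,2],[0,0,0],1],[[0,0,2],[0,0,0],1]]' >/dev/null; python3 r.py
python3 -m handwheel '[[[0,0,2],[0,0,0],1],[[0,0,2],[0,0,0],1]]' >/dev/null; python3 r.py
python3 -m handwheel '[[[0,0,2],[0,0,0],1],[[0,0,2],[0,0,0],1]]' >/dev/null; python3 r.py
python3 -m handwheel '[[[0,0,2],[0,0,0],1],[[0,0,2],[0,0,0],1]]' >/dev/null; python3 r.py
```

```text
Traceback (most recent call last):
  File "r.py", line 2, in <module>
    s=ctrl.read_state(); print("yaw",np.degrees(s["tool_rot"][2]).round(1),"Mz",s["torque"][2].round(2),"F",s["force"].round(0),"gf",s["gripper_force"].round(0))
                                                                                                                                     ^^^^^^^^^^^^^^^^^^^^^^^^
AttributeError: 'float' object has no attribute 'round'
Traceback (most recent call last):
  File "r.py", line 2, in <module>
    s=ctrl.read_state(); print("yaw",np.degrees(s["tool_rot"][2]).round(1),"Mz",s["torque"][2].round(2),"F",s["force"].round(0),"gf",s["gripper_force"].round(0))
                                                                                                                                     ^^^^^^^^^^^^^^^^^^^^^^^^
AttributeError: 'float' object has no attribute 'round'
Traceback (most recent call last):
  File "r.py", line 2, in <module>
    s=ctrl.read_state(); print("yaw",np.degrees(s["tool_rot"][2]).round(1),"Mz",s["torque"][2].round(2),"F",s["force"].round(0),"gf",s["gr
[... 1321 characters left out ...]
und(0),"gf",s["gripper_force"].round(0))
                                                                                                                                     ^^^^^^^^^^^^^^^^^^^^^^^^
AttributeError: 'float' object has no attribute 'round'
Traceback (most recent call last):
  File "r.py", line 2, in <module>
    s=ctrl.read_state(); print("yaw",np.degrees(s["tool_rot"][2]).round(1),"Mz",s["torque"][2].round(2),"F",s["force"].round(0),"gf",s["gripper_force"].round(0))
                                                                                                                                     ^^^^^^^^^^^^^^^^^^^^^^^^
AttributeError: 'float' object has no attribute 'round'
```

My print line had a bug; the knob has turned about 34° of the planned 69°. I'll fix it and continue with finer feel.

```bash
sed -i 's/,"gf".*/,"w",round(s["width"],1),"t",round(s["clock"],1))/' r.py; python3 r.py
python3 -m handwheel '[[[0,0,2],[0,0,0],1],[[0,0,0],[0,0,0],1]]' >/dev/null; python3 r.py
python3 -m handwheel '[[[0,0,2],[0,0,0],1],[[0,0,0],[0,0,0],1]]' >/dev/null; python3 r.py
python3 -m handwheel '[[[0,0,2],[0,0,0],1],[[0,0,0],[0,0,0],1]]' >/dev/null; python3 r.py
python3 -m handwheel '[[[0,0,2],[0,0,0],1],[[0,0,0],[0,0,0],1]]' >/dev/null; python3 r.py
python3 -m handwheel '[[[0,0,2],[0,0,0],1],[[0,0,0],[0,0,0],1]]' >/dev/null; python3 r.py
python3 -m handwheel '[[[0,0,2],[0,0,0],1],[[0,0,0],[0,0,0],1]]' >/dev/null; python3 r.py
python3 -m handwheel '[[[0,0,2],[0,0,0],1],[[0,0,0],[0,0,0],1]]' >/dev/null; python3 r.py
python3 -m handwheel '[[[0,0,2],[0,0,0],1],[[0,0,0],[0,0,0],1]]' >/dev/null; python3 r.py
```

```text
yaw 3.8 Mz 0.44 F [ 3. -5.  6.] w 13.3 t 16.9
yaw 1.7 Mz -0.05 F [ 2. -4.  6.] w 13.0 t 17.0
yaw -0.3 Mz -0.2 F [ 2. -2.  7.] w 13.2 t 17.2
yaw -2.3 Mz -0.2 F [ 2. -3.  6.] w 13.5 t 17.4
yaw -4.3 Mz -0.27 F [ 2. -3.  5.] w 13.1 t 17.5
yaw -6.3 Mz -0.29 F [ 3. -3.  6.] w 13.1 t 17.7
yaw -8.4 Mz -0.36 F [ 3. -3.  6.] w 13.2 t 17.9
yaw -10.3 Mz -0.13 F [ 2. -4.  6.] w 13.0 t 18.0
yaw -12.3 Mz -0.05 F [ 3. -3.  5.] w 13.2 t 18.2
```

The moment changed sign at the second crest (yaw≈2) and fades to 0 near -12, the second stop. I'll continue over the third crest.

```bash

python3 -m handwheel '[[[0,0,2],[0,0,0],1],[[0,0,0],[0,0,0],1]]' >/dev/null; python3 r.py
python3 -m handwheel '[[[0,0,2],[0,0,0],1],[[0,0,0],[0,0,0],1]]' >/dev/null; python3 r.py
python3 -m handwheel '[[[0,0,2],[0,0,0],1],[[0,0,0],[0,0,0],1]]' >/dev/null; python3 r.py
python3 -m handwheel '[[[0,0,2],[0,0,0],1],[[0,0,0],[0,0,0],1]]' >/dev/null; python3 r.py
python3 -m handwheel '[[[0,0,2],[0,0,0],1],[[0,0,0],[0,0,0],1]]' >/dev/null; python3 r.py
python3 -m handwheel '[[[0,0,2],[0,0,0],1],[[0,0,0],[0,0,0],1]]' >/dev/null; python3 r.py
python3 -m handwheel '[[[0,0,2],[0,0,0],1],[[0,0,0],[0,0,0],1]]' >/dev/null; python3 r.py
python3 -m handwheel '[[[0,0,2],[0,0,0],1],[[0,0,0],[0,0,0],1]]' >/dev/null; python3 r.py
```

```text
yaw -14.2 Mz 0.25 F [ 2. -3.  6.] w 13.2 t 18.4
yaw -16.3 Mz -0.05 F [ 1. -4.  7.] w 12.6 t 18.5
yaw -18.3 Mz -0.07 F [ 2. -4.  7.] w 13.4 t 18.7
yaw -20.3 Mz -0.16 F [ 2. -3.  6.] w 13.0 t 18.9
yaw -22.3 Mz -0.26 F [ 1. -4.  6.] w 13.2 t 19.0
yaw -24.3 Mz -0.25 F [ 2. -3.  6.] w 13.0 t 19.2
yaw -26.4 Mz -0.35 F [ 2. -2.  7.] w 13.0 t 19.4
yaw -28.4 Mz -0.38 F [ 3. -3.  6.] w 13.5 t 19.5
```

If an outside moment of +z is what resists a clockwise turn, the third stop is near yaw -31.4, which agrees with the geometry (base yaw 28.8° minus 60.2°). I'll go there and use the last picture to check the bar and pointer angle.

```bash

python3 -m handwheel '[[[0,0,2],[0,0,0],1],[[0,0,0],[0,0,0],1]]' >/dev/null; python3 r.py
python3 -m handwheel '[[[0,0,1],[0,0,0],1],[[0,0,0],[0,0,0],1],[[0,0,0],[0,0,0],1]]' >/dev/null; python3 r.py
python3 - <<'E'
from h import *
rows=[]
i=ctrl.get_image("scene"); A=tile(i["pixels"],377,262,r=30,s=560)
for k in(0,1):
  for a,c in((-31.4,(255,0,255)),(-21.4,(0,255,0)),(-11.4,(0,255,255))):
    q=np.radians(a); p=np.array([520,170,56])-np.array([np.cos(q),np.sin(q),0])*(28+18*k)
    u,v=(proj(i,p)-[347,232]+.5)*560/60; cv2.circle(A,(int(u),int(v)),4,c,1)
B=tile(i["pixels"],301,215,r=40,s=230)
C=np.zeros((560,230,3),np.uint8);C[:230]=B
C[240:470]=tile(ctrl.get_image("top")["pixels"],270,262,r=30,s=230)
cv2.imwrite("pics/z10.png",np.hstack([A,C]))
E
```

```text
yaw -30.3 Mz -0.02 F [ 1. -4.  6.] w 13.2 t 19.7
yaw -31.2 Mz -0.04 F [ 1. -4.  6.] w 13.2 t 19.9
```

View pics/z10.png

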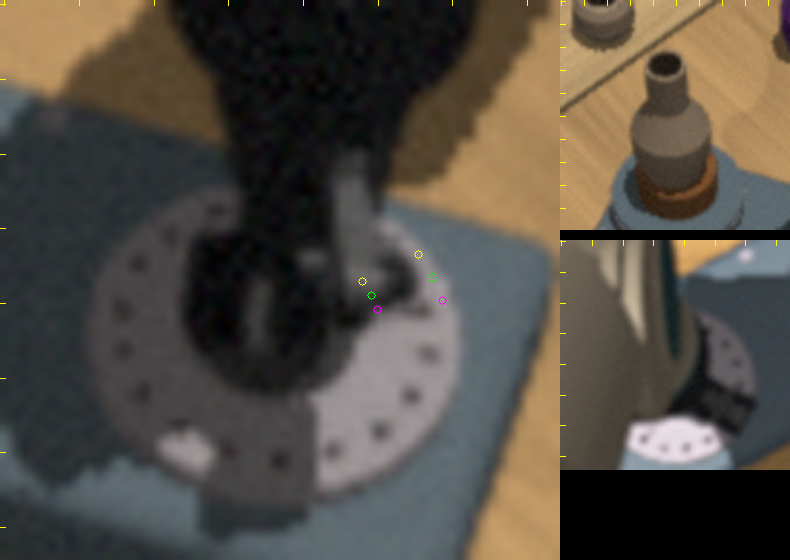

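The pads and bar lie at yaw -31.2°, on the line through the dial hole at (425,308), with the moment near 0, so the knob is at the third stop. The vase still stands centred on the chuck (right inset). Handing in.

```bash
python3 -m handwheel '[[[0,0,0],[0,0,0],1],[[0,0,0],[0,0,0],1],[[0,0,0],[0,0,0],1]]' && python3 r.py && python3 -c "
from cell import ctrl
print(ctrl.finish_job())"
```

```text
clock: 20.28
eef_pos: [523.7, 170.9, 28.2]
tool_rot: [-3.141, -0.002, -0.545]
force: [0.8, -3.5, 7.0]
width: 13.0
gripper_force: 60.6
yaw -31.2 Mz -0.03 F [ 1. -4.  7.] w 13.0 t 20.3
the job is handed in; nothing more can be done
None
```

I handed in the job at 20.3 s: by my measurements the vase stands on the chuck within about 3 mm of centre and the knob is held at its third stop with about 60 N of grip; the hand-in gave no verdict.

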